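# Set the grooved stamp slide in the die carrier

## Task

Turn the round tooling tray until the compartment with the grooved stamp slide stands squarely in the opening of the clear cover, and take the slide out there. Lay it on the die carrier's bed, bevelled nose towards the stop, and push it along under the sprung roller arm until you feel it bear against the stop and the roller has dropped into its groove; press it home, do not ram it. Leave the other tooling in its compartments and the things on the bench where they are.

Things in the scene. Friction and masses are not known exactly. Their poses are not given: they have to be found in the camera images.
- axle (a point): Centre of the tooling carousel, at the tray's floor (34 mm above the bench); its foot is fixed. The grey round tray (dark floor) turns on this upright axis either way, endlessly, with light friction, and stays where left. Five equal compartments of 72 degrees, radii 30 to 156 mm, divided by walls 3 mm thick, 30 mm high; a 30 mm high round wall outside them, outer radius 160 mm.
- cover (a point): Middle of the clear flat cover, fixed over the tray and not turning: radius 160 mm, its sheet 69 to 73 mm above the bench (this point is on its top), with a black knob up to 88 mm in the middle. It has one opening, a sector 96 degrees wide, its two straight edges bound with metal strip.
- opening (a point): Middle of the opening of the fixed cover, at floor height (34 mm above the bench), 115 mm from the axle; the opening spans 48 degrees either side of the line from the axle through this point. Does not turn with the tray.
- pocket (a point): Middle of the floor of the compartment that holds the grooved stamp slide, 115 mm from the axle; turns with the tray. Its dividing walls lie 36 degrees to either side. In line with each dividing wall a steel peg to push the tray round by (10 mm diameter, top 66 mm above the bench) stands 186 mm from the axle, on a flange of radius 195 mm, top 34 mm above the bench.
- tray (a joint): How far the tray has been turned since the start, in rad, growing anticlockwise seen from above (0 at the start). About 1.5 N at a peg turns the tray. Things in it lie loose and slip if it is knocked or jerked.
- slide_mid (a point): Centre (half-way up) of the grooved stamp slide: a plain steel plate 64 mm long (x), 32 mm wide (y), 14 mm thick, about 190 g, lying flat, z up. Its nose, at +x, is bevelled on top: over the last 16 mm it falls from 14 to 7 mm. A cross groove 26 mm wide, 4 mm deep, runs over its top at mid-length. It lies nose roughly towards the axle.
- slide_nose (a point): Middle of the slide's nose face, 32 mm ahead of its centre, half-way up the 7 mm high face.
- bed (a point): On the bed of the die carrier (orange casting with steel bed plate, fixed), under the roller. x points along the channel towards the stop, y across; the bed is 30 mm above the bench, 96 mm wide, from x = -130 to +110 mm. Guide rails 11 mm high, 35 mm apart, from x = -18 to +32 mm, with flared lead-ins back to x = -40 mm; before that it is open and flat.
- stop_face (a point): Middle of the face of the end stop's square head (20 mm wide, 12 mm high), 6.5 mm above the bed, on the channel's middle line; x, y, z as at bed. The stop is a stud screwed into a fixed lug; it is set differently each time, its face at bed x = +28 to +36 mm, and does not give when pushed. The slide's nose comes to bear on it: home, the slide's centre is 32 mm before this face.
- stop: The same end stop as a whole; its origin is that same point on its face. A slide that bears on it with some 5 to 20 N is properly home; over 40 N is ramming. Pushing the slide on along the bed with the roller on it or in its groove takes roughly 4 to 9 N.
- roller_arm (a joint): Lift of the sprung roller arm in rad, 0 at rest. Hinged 70 mm beyond the roller, past the stop; highest parts 40 mm above the bed. At rest the 12 mm roller hangs 8.5 mm above the bed, pressed down with about 5 N. The slide's bevelled nose lifts it when pushed beneath, which takes roughly 8 to 20 N; on the slide's top it reads about 0.08, dropped in the groove about 0.02.
- plain_plate_mid (a point): Centre of a plain steel plate, 64 x 32 x 14 mm, without groove or bevel, in another compartment; to be left there.
- round_die_mid (a point): Centre of a round stepped steel die, 48 mm across, 22 mm high, in another compartment; to be left there.
- stepped_block_mid (a point): Centre of a stepped steel block, 46 x 30 x 24 mm, in another compartment; to be left there.
- heel_die_mid (a point): Centre of a small D-shaped strip-steel cutting die, about 40 mm, 19 mm high, in another compartment; to be left there.
- mallet_grip (a point): Grip of a mallet lying on the bench, about 260 mm long; bystander.
- wax_tin_mid (a point): Centre of a wax tin standing on the bench, 68 mm across, 70 mm high; bystander.
- sole_die_mid (a point): Centre of a sole-shaped strip-steel cutting die on the bench, 150 x 70 mm, 32 mm high; bystander.
- screwdriver_grip (a point): Grip of a screwdriver lying on the bench, about 200 mm long; bystander.

How it is judged:
By the outcome, as a careful person would: the job done as asked, in the order asked, and still so for the second after the job is handed in, with the robot touching nothing.
It also fails if it takes over 72 s, if anything falls off the work surface, if the arm or the gripper's body presses on something with over 40 N, if the wrist force passes 120 N, or if a joint passes its speed limit or range.

## Robot

A 7-joint arm with a two-finger parallel gripper is mounted at the origin on the work surface. World frame = base frame: x ahead of the robot, y to its left, z up, the work surface at z = 0. Lengths are in mm, angles in rad, forces in N, time in s.
With the tool pointing down it reaches from about 400 to 875 mm from the base axis. Payload 19.3 kg.
Tool frame: the origin (TCP) lies at the very end of the fingers, on their centre line; the grasp point (between the pads) lies 19 mm behind it (grip_point_offset is the z of the grasp point in the tool frame, in mm); z points along the fingers, y is the line along which they close (so a half turn about z gives the same grasp; the last joint's range is limited). The gripper opens to 85 mm and grips with 20 to 120 N. Pads are 22 mm wide; open, the fingers measure 114 mm over their backs; the gripper's body (76 mm by 85 mm) begins 54 mm behind the grasp point. The pads swing forward as they close: fully open they stand 13 mm farther back than shut.
Start: joints at [-1.374, 0.521, -0.036, 1.599, 0.021, 1.021, -0.113], TCP at [164.798, 602.873, 205.591] pointing down, gripper open.
Joint ranges: [-2.91, 2.91], [-0.3, 2.13], [-1.5, 1.42], [0.17, 2.43], [-1.26, 4.41], [0.16, 1.93], [-2.52, 2.52]. Speed limits (rad/s): [1.89, 1.89, 2.39, 2.39, 3.01, 3.01, 3.01].

## Interface

Orientations are given as a 3x3 rotation matrix whose columns are the frame's x, y, z axes.
In Python, from workcell import movep, movel, goto_joints, open_gripper, clamp, wait, inverse_kinematics, read_state, camera, PlanningError, finish_job, grip_point_offset gives the robot as it stands. Calls block until the motion is done:
- movep(position, orientation): joint-space move of the TCP to a pose.
- movel(position, frame=None, max_speed=150, guard=None): straight line of the TCP; frame=None keeps the orientation; max_speed is the mean speed in mm/s. With guard (N) it stops when the force on the tool has changed by that much, and returns True; else False.
- goto_joints(angles): joint-space move.
- open_gripper() and clamp(): open the fingers fully, or close them until they stop; the grip force is fixed at half the most.
- wait(seconds).
- inverse_kinematics(position, orientation): joint angles nearest the present ones, or None.
- read_state(): the state.
- camera(name): name is "scene" or "top"; returns a dict with "image" (420x560x3 uint8, blue, green, red), "range_z" (420x560 float32, mm along the optical axis (not along the pixel's ray), 0 where there is no reading), "fx", "fy", "cx", "cy" (pixels), "dist_coeffs" ([k1, k2, p1, p2, k3] as OpenCV has them; the pictures are not rectified), "cam_to_world" (4x4, takes a point from camera to world coordinates). Camera axes: x right, y up, looking along -z (the intrinsics and any distortion apply to the point x, -y, -z); pixel columns grow to the right and rows downward; lengths in mm; the calibration is good to about 2 mm. A picture is of the moment at which its call begins.
A pose or a line that the arm cannot do raises PlanningError and nothing moves.
- finish_job(): hands the job in; it is judged then, once.
The state is a dict: "time": time; "qpos": joint angles; "qvel": joint speeds; "joint_efforts": joint torques, N m; "eef_pos": TCP position; "tool_rot": TCP orientation; "ft_force": force on the tool from outside, world axes, zero at the start; "torque": the same for the moment, N m; "finger_gap": finger opening in mm; "gripper_force": force on a finger pad.
Only numpy, scipy, OpenCV 4.12 (cv2) and the standard library are available. Lean on these libraries where they do the work, as an engineer would, in place of code of your own. Each camera call takes 0.05 s, during which the arm holds its last target. There are 200 camera calls.

## Working session

There is one attempt and no reset: what is moved stays moved. The work goes in short steps, each a Python script; the robot and the scene stay as the last script left them, time stands still between calls to the robot, and variables do not carry over. Pictures are saved under pics/ and viewed, at most 10 in all, crops included, and the job is handed in when it is done.

```bash
mkdir -p pics; ls
cat > h.py <<'E'
import numpy as np, cv2
from workcell import *
def snap(n):
    c=camera(n); np.savez(f'{n}.npz',**{k:np.asarray(v) for k,v in c.items()}); return c
def load(n): return dict(np.load(f'{n}.npz'))
def K(c): return np.array([[c['fx'],0,c['cx']],[0,c['fy'],c['cy']],[0,0,1.]],float)
def ray(c,uv):
    p=cv2.undistortPoints(np.array(uv,float).reshape(-1,1,2),K(c),np.array(c['dist_coeffs'],float)).reshape(-1,2)
    d=np.c_[p[:,0],-p[:,1],-np.ones(len(p))]; T=np.array(c['cam_to_world'])
    return T[:3,3],d@T[:3,:3].T
def onz(c,uv,z):
    o,d=ray(c,uv); return o+d*((z-o[2])/d[:,2])[:,None]
def byrange(c,uv):
    o,d=ray(c,uv); uv=np.array(uv,int).reshape(-1,2); return o+d*c['range_z'][uv[:,1],uv[:,0]][:,None]
def proj(c,P):
    T=np.linalg.inv(c['cam_to_world']); p=np.atleast_2d(P)@T[:3,:3].T+T[:3,3]; p=p*[1,-1,-1]
    return cv2.projectPoints(p,np.zeros(3),np.zeros(3),K(c),np.array(c['dist_coeffs'],float))[0].reshape(-1,2)
E
python3 - <<'E'
from h import *
for n in ('scene','top'):
    c=snap(n); cv2.imwrite(f'pics/{n}0.png',cv2.resize(c['image'],(800,600)))
    print(n,c['fx'],c['cx'],c['cy'],c['dist_coeffs'],np.round(c['cam_to_world'],3).tolist())
s=read_state(); print(s['time'],s['eef_pos'],s['tool_rot'],s['ft_force'],s['finger_gap'],grip_point_offset)
E
```

```text
pics
scene 409.3490615769659 276.6157103023188 211.43132905262627 [0.04041394 0.         0.         0.         0.        ] [[-0.678, -0.427, 0.598, 1197.285], [0.735, -0.417, 0.535, 538.76], [0.021, 0.802, 0.597, 707.841], [0.0, 0.0, 0.0, 1.0]]
top 496.980315989806 273.76797530016546 207.42509389665292 [-0.04130952  0.          0.          0.          0.        ] [[-0.097, 0.973, -0.207, 277.589], [-0.995, -0.094, 0.02, -31.633], [-0.0, 0.208, 0.978, 1263.573], [0.0, 0.0, 0.0, 1.0]]
0.1 [164.72271651 602.57339066 205.07684088] [[-9.64624164e-01  2.63628877e-01 -1.93523179e-04]
 [ 2.63628936e-01  9.64623643e-01 -1.00604454e-03]
 [-7.85453592e-05 -1.02147318e-03 -9.99999475e-01]] [ 0.38198408  0.79598229 -0.35638165] 85.50363814546704 -18.700000000000003
```

View pics/scene0.png

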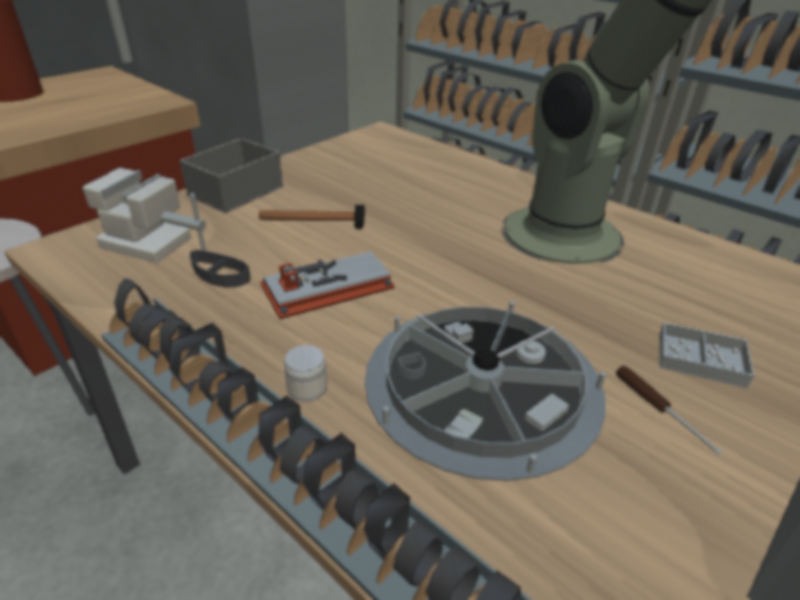

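View pics/top0.png

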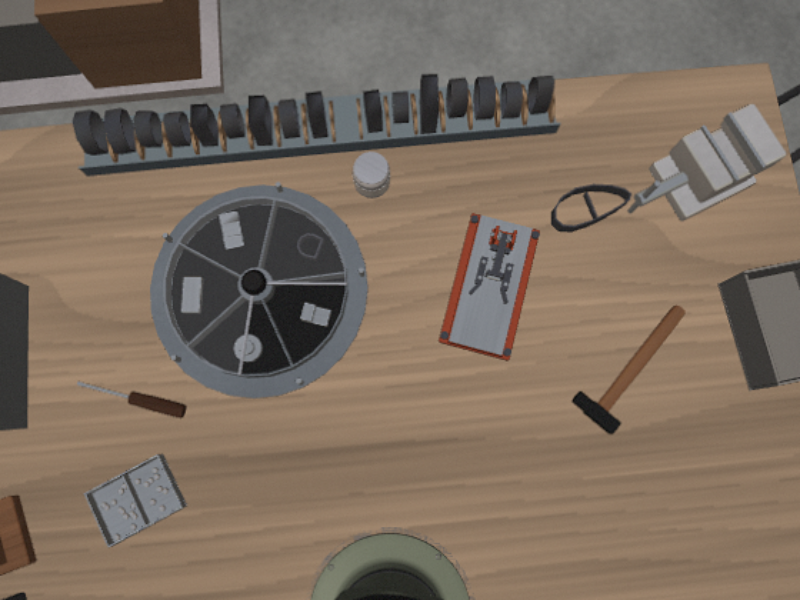

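Scene view: carousel at about (485,370), die carrier at (328,280). In the top view the axle is at (254,282), the grooved slide at (231,230), the opening lies to the lower right between directions (345,275) and (245,372), and the carrier is at (490,288) with the stop towards the top.

Run:
```python
from h import *
c=load('top'); im=c['image']
a=cv2.resize(im[120:290,95:265],None,fx=3.5,fy=3.5,interpolation=cv2.INTER_CUBIC)   # carousel
b=cv2.resize(im[140:260,300:390],None,fx=5,fy=5,interpolation=cv2.INTER_CUBIC)
print(a.shape,b.shape)
cv2.imwrite('pics/ca.png',a); cv2.imwrite('pics/cb.png',b)
# orange mask of carrier
hsv=cv2.cvtColor(im,cv2.COLOR_BGR2HSV)
m=cv2.inRange(hsv,(0,150,90),(14,255,255)); m[:140]=0;m[260:]=0;m[:,:290]=0;m[:,400:]=0
ys,xs=np.nonzero(m); r=cv2.minAreaRect(np.c_[xs,ys].astype(np.float32)); bx=cv2.boxPoints(r)
print(r, np.round(onz(c,bx,30),1).tolist())
```

```text
(595, 595, 3) (600, 450, 3)
((342.5882568359375, 200.14707946777344), (50.204872131347656, 93.61874389648438), 14.03624439239502) [[449.6, -131.5, 30.0], [681.1, -216.8, 30.0], [636.2, -338.8, 30.0], [407.3, -249.1, 30.0]]
```

View pics/ca.png

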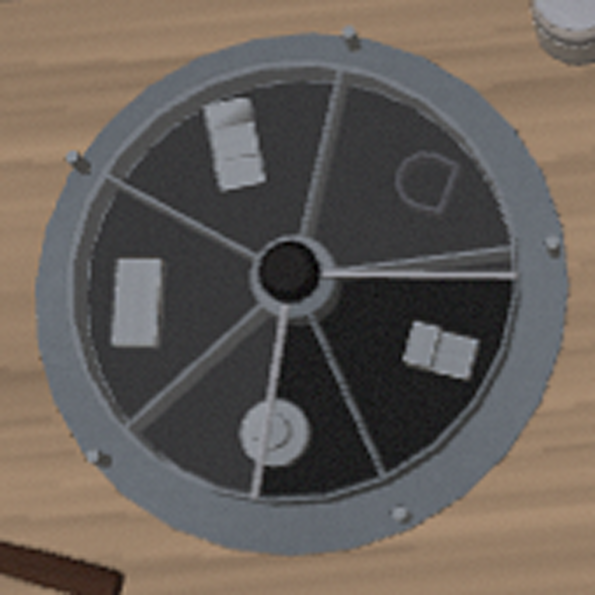

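View pics/cb.png

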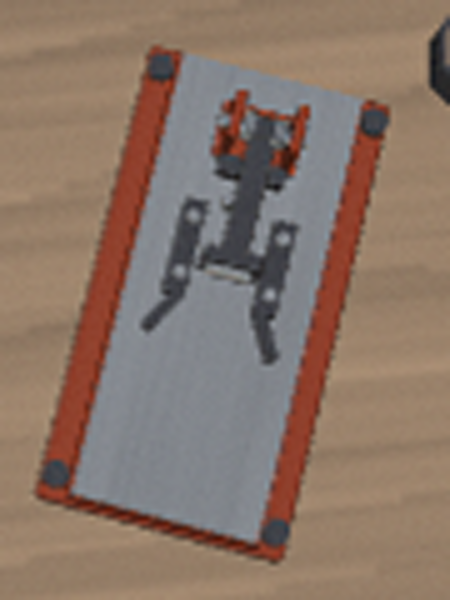

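Crop a: pegs at (349,32), (73,157), (92,456), (400,512) and (553,240); knob at (289,268); slide around (235,145); opening edges end at (515,274) and (256,495). Crop b: bolt heads at (160,66), (374,120), (55,474) and (275,530); roller at about (230,268), rails pointing up.

Run:
```python
from h import *
c=load('top')
A=lambda p:(np.array(p,float)+.5)/3.5-.5+[95,120]
B=lambda p:(np.array(p,float)+.5)/5-.5+[300,140]
P=onz(c,A([[349,32],[73,157],[92,456],[400,512],[553,240]]),66)[:,:2]
k=onz(c,A([[289,268]]),88)[0,:2]
M=np.c_[2*P,np.ones(5)]; s=np.linalg.lstsq(M,(P**2).sum(1),rcond=None)[0]; ce=s[:2]
print('centre pegs',ce,'R',np.sqrt(s[2]+ce@ce),'knob',k)
an=np.degrees(np.arctan2(*(P-ce).T[::-1])); print('peg ang',an,np.linalg.norm(P-ce,axis=1))
# fit phase
ph=np.degrees(np.angle(np.exp(1j*np.radians(an*5)).mean()))/5; print('phase mod72',ph)
O=onz(c,A([[515,274],[256,495]]),73)[:,:2]
oa=np.degrees(np.arctan2(*(O-ce).T[::-1])); print('opening edges',oa,np.linalg.norm(O-ce,axis=1))
S=onz(c,A([[205,104],[250,97],[265,183],[222,190]]),48)[:,:2]; print('slide corners',S,S.mean(0))
print('slide ang',np.degrees(np.arctan2(*(S.mean(0)-ce)[::-1])))
bo=onz(c,B([[160,66],[374,120],[55,474],[275,530]]),32)[:,:2]; print('bolts',bo)
d=bo[0]+bo[1]-bo[2]-bo[3]; print('axis deg',np.degrees(np.arctan2(d[1],d[0])), 'mid front',(bo[2]+bo[3])/2,'back',(bo[0]+bo[1])/2, 'centre',bo.mean(0))
# plate edge corners
pc=onz(c,B([[182,52],[365,100],[73,494],[260,545]]),30)[:,:2]; print('plate corners',pc,pc.mean(0))
r=onz(c,B([[190,208],[284,230],[176,282],[268,305]]),41)[:,:2]; print('rail',r)
ro=onz(c,B([[230,268]]),43)[:,:2]; print('roller',ro)
h=c['range_z']; m=[]
for nm,uv in (('wax',(260,122)),('bedplate',(337,235))): print(nm,byrange(c,[uv]))
```

```text
centre pegs [577.07126731 176.94995072] R 185.55890895790608 knob [577.44338391 175.54205884]
peg ang [ -15.91750433   56.06136484  128.00236623 -159.80154632  -87.46588879] [185.79914836 184.98433539 186.24222441 185.02099919 185.74466157]
phase mod72 -15.82425144983643
opening edges [-95.6565132  167.88433741] [157.71873918 156.8700281 ]
slide corners [[717.44831106 237.4414124 ]
 [719.56530471 204.1167858 ]
 [652.80106912 196.49480803]
 [650.59161131 227.99256118]] [685.10157405 216.51139185]
slide ang 20.1130779746565
bolts [[ 668.73070675 -220.35354832]
 [ 629.10613315 -327.21032521]
 [ 461.15305855 -142.02210403]
 [ 422.38552126 -248.2603802 ]]
axis deg -20.788426309318282 mid front [ 441.7692899  -195.14124211] back [ 648.91841995 -273.78193677] centre [ 545.34385493 -234.46158944]
plate corners [[ 675.86119387 -233.0146499 ]
 [ 640.85607552 -324.53983906]
 [ 450.50535713 -150.05266231]
 [ 415.87294057 -240.16652109]] [ 545.77389177 -236.94341809]
rail [[ 589.19194131 -224.99535982]
 [ 573.11556174 -271.21004722]
 [ 551.43997184 -213.15083506]
 [ 535.10770364 -258.0072613 ]]
roller [[ 555.58106659 -240.96452112]]
wax [[758.38537948 -42.66524065  64.22186321]]
bedplate [[ 453.25357499 -207.77602854   31.75314902]]
```

```bash
cat >> h.py <<'E'
C=np.array([577.2,176.3]); OPEN=-143.9
def yaw(a):
    a=np.radians(a); c,s=np.cos(a),np.sin(a)
    return np.array([[c,s,0],[s,-c,0],[0,0,-1.]])
def pol(f,r): f=np.radians(f); return C+r*np.array([np.cos(f),np.sin(f)])
E
python3 - <<'E'
from h import *
for peg in (56.2,128.2):
  for k in (-90,90):
    out=[]
    for f in np.arange(peg+8,peg-161,-24):
        q=inverse_kinematics([*pol(f,187),42],yaw(f+k)); out.append(None if q is None else (round(q[0],2),round(q[6],2)))
    print(peg,k,out)
for a in (OPEN,OPEN+180,OPEN+90,OPEN-90): print(a,inverse_kinematics([*pol(OPEN,115),40],yaw(a)))
E
```

```text
56.2 -90 [(np.float64(-1.09), np.float64(-1.83)), (np.float64(-0.95), np.float64(-2.22)), (np.float64(0.14), np.float64(2.5)), (np.float64(-0.09), np.float64(2.52)), (np.float64(-0.06), np.float64(2.26)), (np.float64(-0.06), np.float64(1.97)), (np.float64(-0.09), np.float64(1.67)), (np.float64(-0.16), np.float64(1.31))]
56.2 90 [(np.float64(-0.59), np.float64(0.6)), (np.float64(-0.54), np.float64(0.33)), (np.float64(-0.48), np.float64(0.06)), (np.float64(-0.47), np.float64(-0.15)), (np.float64(-0.48), np.float64(-0.35)), (np.float64(-0.49), np.float64(-0.58)), (np.float64(-0.52), np.float64(-0.86)), (np.float64(-0.46), np.float64(-1.38))]
128.2 -90 [(np.float64(-0.99), np.float64(-1.08)), (np.float64(-1.02), np.float64(-1.44)), (np.float64(-0.99), np.float64(-1.77)), (np.float64(-1.09), np.float64(-1.83)), (np.float64(-0.95), np.float64(-2.22)), (np.float64(0.14), np.float64(2.5)), (np.float64(-0.09), np.float64(2.52)), (np.float64(-0.06), np.float64(2.26))]
128.2 90 [(np.float64(-0.57), np.float64(1.47)), (np.float64(-0.61), np.float64(1.15)), (np.float64(-0.62), np.float64(0.87)), (np.float64(-0.59), np.float64(0.6)), (np.float64(-0.54), np.float64(0.33)), (np.float64(-0.48), np.float64(0.06)), (np.float64(-0.47), np.float64(-0.15)), (np.float64(-0.48), np.float64(-0.35))]
-143.9 [-0.24372379  0.58204742 -0.12738752  2.05492222  0.14285722  0.51271828
  1.72585938]
36.099999999999994 [-0.69570111  0.64967802  0.48796283  2.07775925 -0.57598178  0.54767964
 -0.73030665]
-53.900000000000006 [-1.0804537   1.07109375  1.21731048  2.09375554 -1.26124459  1.04425164
 -1.673375  ]
-233.9 [-0.50485148  0.59824192  0.22097131  2.06842765 -0.26011288  0.50059991
  0.53812519]
```

Run:
```python
from h import *
clamp()
f=66.
movep([*pol(f,187),110],yaw(f+90)); print(movel([*pol(f,187),43],max_speed=100,guard=15))
s=read_state(); print(s['time'],s['eef_pos'],s['finger_gap'])
def to(f,v): return movel([*pol(f,187),43],yaw(f+90),max_speed=v,guard=25)
to(61,25)
hit=False
for f in np.linspace(61,-99,17)[1:]:
    hit=to(f,70)
    if hit: break
s=read_state(); print(hit,f,s['time'],s['eef_pos'],s['ft_force'])
c=snap('top'); snap('scene')
cv2.imwrite('pics/cc.png',cv2.resize(c['image'][120:290,95:265],None,fx=3.5,fy=3.5,interpolation=cv2.INTER_CUBIC))
```

```text
False
3.7 [653.6135405  347.29959275  43.52524056] -0.15629019330536403
False -99.0 14.3667 [548.5046176   -8.25952707  43.09551813] [ 0.77839768  0.00983716 -0.13443673]
```

View pics/cc.png

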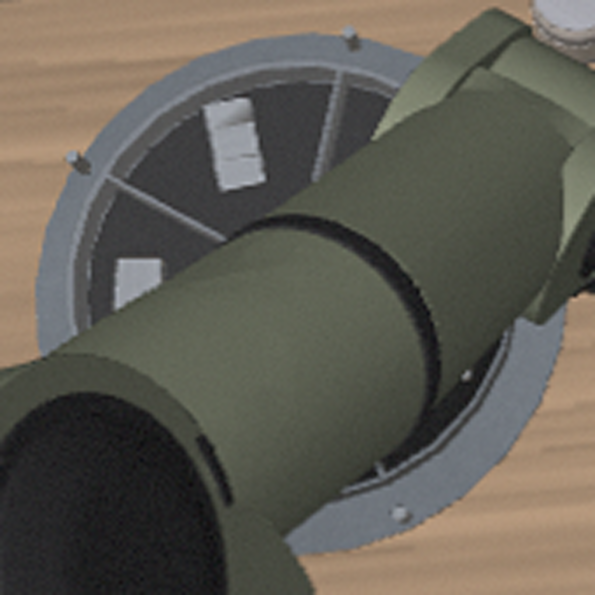

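The arm swept the whole arc, yet the pegs (349,32) and (73,157) and the slide at (235,145) are where they were: the tray did not move. I'll check the scene view.

Run:
```python
from h import *
c=load('scene'); s=read_state()
im=c['image'].copy()
for P in ([*s['eef_pos']],[*C,34],[*pol(-99,187),43]):
    u=proj(c,P)[0]; print(u); cv2.circle(im,tuple(int(round(x)) for x in u),2,(0,0,255),-1)
for a in (-15.8,56.2,128.2,200.2,272.2):
    u=proj(c,[*pol(a,186),66])[0]; cv2.circle(im,tuple(int(round(x)) for x in u),1,(0,255,0),-1)
cv2.imwrite('pics/sc1.png',cv2.resize(im[150:390,200:500],(800,640))[:600])
```

```text
[285.66808121 221.97784767]
[335.94421086 264.13490079]
[285.8100958  221.89899423]
```

View pics/sc1.png

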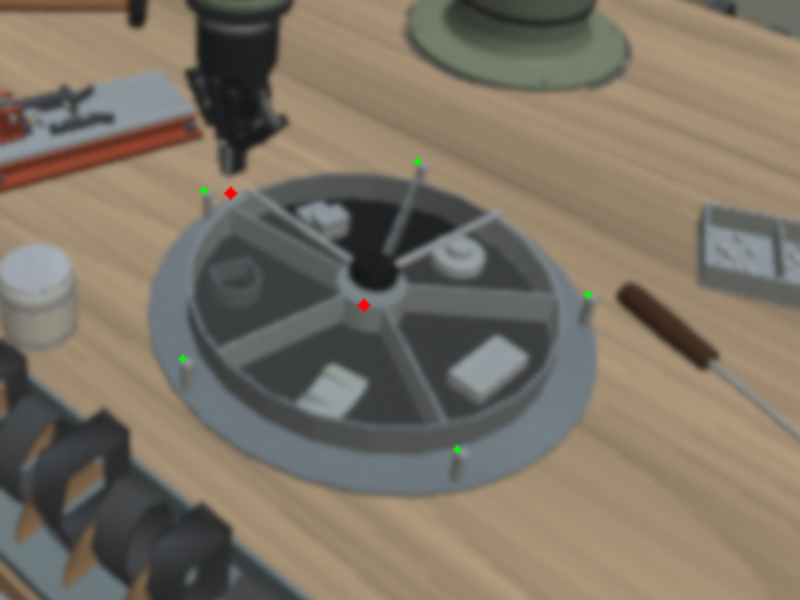

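In this view the green marks sit on the peg tops, but the visible fingertip is at (232,170), above the projected TCP at (230,193). The fingertips seem to ride above the pegs, so I'll measure them with the depth image.

Run:
```python
from h import *
s=read_state(); print(s['eef_pos'],s['finger_gap'],np.round(s['tool_rot'],3).tolist())
for n in ('scene','top'):
    c=snap(n); v,u=np.mgrid[0:420,0:560]; uv=np.c_[u.ravel(),v.ravel()]
    p=byrange(c,uv); ok=(c['range_z'].ravel()>0)&(np.linalg.norm(p[:,:2]-s['eef_pos'][:2],axis=1)<60)&(p[:,2]>42)&(p[:,2]<140)
    q=p[ok]
    for lo in range(40,120,8):
        w=q[(q[:,2]>=lo)&(q[:,2]<lo+8)]
        if len(w): print(n,lo,len(w),np.round(w.mean(0),0),np.round(np.ptp(w,0),0))
c=load('top')
# depth check: peg tops, cover, bench
for nm,U in (('peg',proj(c,[*pol(56.2,186),66])),('peg2',proj(c,[*pol(-15.8,186),66])),('bench',[[300,300]])): print(nm,byrange(c,np.round(U)))
c=load('scene')
for U in proj(c,[[*pol(a,190),34] for a in (-60,0,30,100)]): print(byrange(c,[np.round(U)]))
```

```text
[548.49475643  -8.41235722  43.03656579] -0.03588914718362377 [[0.988, -0.155, 0.0], [-0.155, -0.988, -0.0], [0.0, -0.0, -1.0]]
scene 40 20 [546.  22.  45.] [80. 43.  5.]
scene 48 36 [545.  22.  52.] [78. 46.  7.]
scene 56 36 [547.  22.  60.] [77. 45.  7.]
scene 64 109 [570.  27.  68.] [86. 56.  8.]
scene 72 32 [561.  15.  75.] [48. 59.  8.]
scene 80 24 [556.  -1.  84.] [15. 28.  8.]
scene 88 28 [555.  -1.  91.] [17. 25.  8.]
scene 96 29 [556.  -2. 100.] [16. 24.  8.]
scene 104 14 [559.  -5. 108.] [ 8. 28.  7.]
scene 112 42 [558.  -9. 117.] [26. 68.  8.]
top 40 3 [520.  30.  45.] [21.  6.  5.]
top 48 4 [522.  29.  51.] [21.  6.  5.]
top 56 9 [518.  32.  61.] [19.  7.  7.]
top 64 5 [514.  33.  66.] [9. 6. 4.]
top 112 4 [533. -34. 118.] [1. 7. 4.]
peg [[679.97220408 330.01325729  71.39198665]]
peg2 [[755.6662053  127.07559275  64.97387106]]
bench [[ 303.44176336 -100.14277536   -2.88879595]]
[[647.01377494 -13.48620394   1.50824691]]
[[767.82641265 176.87940245  35.83936228]]
[[740.9837665  270.86648953  33.38954761]]
[[546.29047138 364.17045761  35.98241165]]
```

Run:
```python
from h import *
r=movel([*pol(-99,187),8],max_speed=25,guard=5); s=read_state(); print(r,s['eef_pos'],s['ft_force'],s['time'])
r=movel([*pol(-99,187),s['eef_pos'][2]+8],max_speed=60)
c=snap('scene'); im=c['image']; cv2.imwrite('pics/sc2.png',cv2.resize(im[130:270,220:380],(800,600),interpolation=cv2.INTER_CUBIC))
```

```text
True [548.05234556  -8.42001266   8.37927969] [-0.32508486  0.30926748  7.73311258] 15.9
```

View pics/sc2.png

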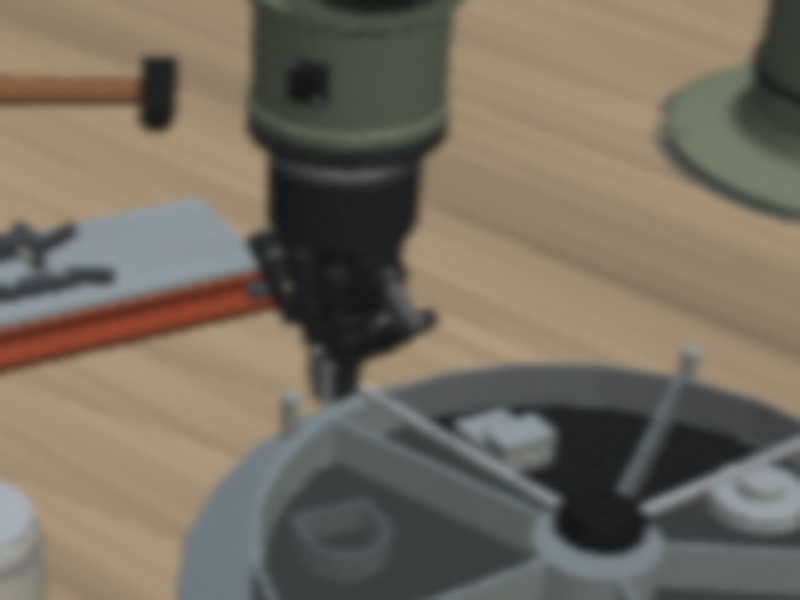

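The fingertip (335,395) is down at the flange with the TCP reading 8.4, so the closed tips end about 26 mm above the nominal TCP. The 43 mm sweep therefore passed over the pegs. I'll push lower now, anticlockwise from here, and check that the tray moves.

```bash
cat >> h.py <<'E'
Z=20
def to(f,v,g=25): return movel([*pol(f,187),Z],yaw(f+90),max_speed=v,guard=g)
E
python3 - <<'E'
from h import *
c0=load('scene')
to(-99,60); to(-92,25); print(read_state()['ft_force'])
for f in (-82,-72,-62):
    print(to(f,60),read_state()['ft_force'],read_state()['time'])
c=snap('scene'); 
# change in the tray's far side, away from the arm
uv=np.round(proj(c,[[*pol(a,186),60] for a in (56.2,128.2,-15.8)])).astype(int)
for u,v in uv: print('peg diff',np.abs(c['image'][v-4:v+5,u-4:u+5].astype(int)-c0['image'][v-4:v+5,u-4:u+5]).mean())
E
```

```text
[-0.16358282 -0.21232632 -0.29120267]
False [-0.23642509  0.70405105 -1.21029793] 18.25
False [-0.0046491  -0.42614092 -0.18334671] 18.9417
False [-0.15896233  0.43842452  0.35805079] 19.6333
peg diff 9.720164609053498
peg diff 15.160493827160494
peg diff 7.9753086419753085
```

Run:
```python
from h import *
hit=False
for f in np.linspace(-62,98,17)[1:]:
    hit=to(f,75)
    if hit: break
s=read_state(); print(hit,f,s['time'],s['eef_pos'],s['ft_force'])
movel([*pol(f-5,187),Z],yaw(f+85),max_speed=60)
c=snap('top'); snap('scene')
cv2.imwrite('pics/cd.png',cv2.resize(c['image'][120:290,95:265],None,fx=3.5,fy=3.5,interpolation=cv2.INTER_CUBIC))
```

```text
False 98.0 29.0167 [551.72756297 361.44073208  20.0800528 ] [-0.52684273 -0.36656401  0.30063555]
```

View pics/cd.png

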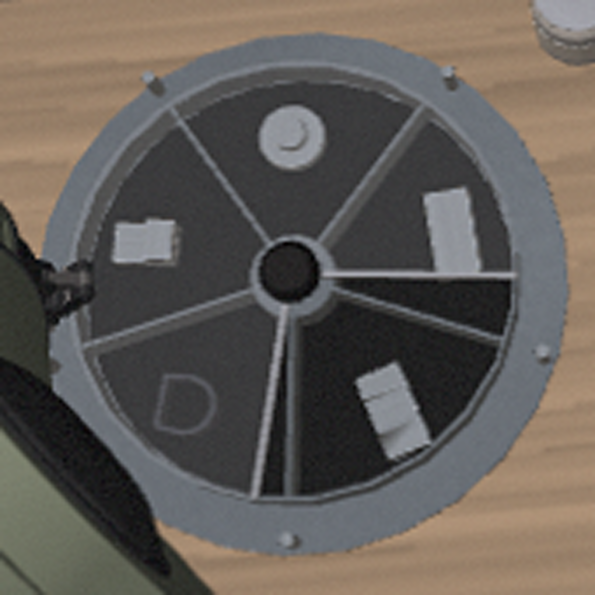

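The tray has turned and the slide is now in the opening, at about (393,411). Pegs are at (152,78), (448,70), (543,352) and (289,540). Next: the remaining angle, and which end is bevelled.

Run:
```python
from h import *
c=load('top'); A=lambda p:(np.array(p,float)+.5)/3.5-.5+[95,120]
P=onz(c,A([[152,76],[448,68],[543,350],[289,539]]),66)[:,:2]
an=np.degrees(np.arctan2(*(P-C).T[::-1])); print('peg',an,an%72,'now pocket mid',(an%72).mean()+36-216)
cor=onz(c,A([[357,380],[398,362],[430,441],[389,460]]),47)[:,:2]; m=cor.mean(0); d=cor[:2].mean(0)-cor[2:].mean(0)
print('slide',m,'len',np.linalg.norm(d),'yaw in',np.degrees(np.arctan2(d[1],d[0])),'r,ang',np.linalg.norm(m-C),np.degrees(np.arctan2(*(m-C)[::-1])))
d/=np.linalg.norm(d); n=np.array([-d[1],d[0]])
for nm in ('top','scene'):
    k=load(nm); g=cv2.cvtColor(k['image'],cv2.COLOR_BGR2GRAY)
    for t in range(-36,37,6):
        pts=[[*(m+d*t+n*w),46] for w in range(-10,11,4)]
        uv=np.round(proj(k,pts)).astype(int); b=byrange(k,uv); print(nm,t,round(np.median(b[:,2]),1),np.round(b[:,2],0),int(np.median(g[uv[:,1],uv[:,0]])))
```

```text
peg [  30.80635878  -39.91273987 -112.36904004  175.66657674] [30.80635878 32.08726013 31.63095996 31.66657674] now pocket mid -148.45221109974105
slide [477.29418044 114.94793192] len 61.68371942607095 yaw in 17.562669210482557 r,ang 117.24013407975086 -148.44595412338415
top -36 62.8 [64. 67. 62. 64. 31. 36.] 75
top -30 46.5 [1264.   46.   44.   46.   47.   43.] 143
top -24 46.2 [46. 46. 47. 50. 43. 46.] 146
top -18 47.7 [47. 44. 49. 45. 53. 49.] 138
top -12 48.2 [48. 48. 47. 50. 48. 48.] 118
top -6 42.6 [40. 45. 44. 42. 39. 44.] 141
top 0 45.1 [50. 46. 45. 44. 46. 41.] 141
top 6 41.9 [41. 46. 41. 43. 42. 40.] 143
top 12 42.6 [46. 42. 46. 43. 39. 41.] 140
top 18 46.1 [46. 46. 46. 50. 42. 46.] 143
top 24 45.4 [49. 44. 45. 45. 46. 46.] 142
top 30 42.1 [43. 43. 38. 41. 41. 43.] 147
top 36 34.0 [36. 33. 33. 33. 35. 37.] 29
scene -36 44.5 [ 45.  46. 708.  44.  44.  43.] 97
scene -30 47.5 [47. 48. 48. 47. 46. 48.] 132
scene -24 49.0 [49. 49. 49. 49. 48. 49.] 147
scene -18 46.9 [46. 48. 46. 47. 47. 51.] 137
scene -12 46.2 [48. 46. 47. 46. 46. 46.] 137
scene -6 42.8 [42. 45. 43. 42. 43. 43.] 145
scene 0 43.7 [44. 44. 43. 44. 44. 44.] 150
scene 6 43.8 [44. 43. 43. 44. 45. 43.] 150
scene 12 44.5 [45. 44. 45. 45. 44. 43.] 146
scene 18 48.0 [49. 48. 49. 48. 47. 46.] 151
scene 24 46.1 [46. 46. 47. 47. 45. 45.] 152
scene 30 44.7 [45. 43. 46. 45. 46. 43.] 151
scene 36 42.7 [43. 43. 43. 41. 42. 43.] 147
```

Nose end faces the axle (heights fall towards +t). Pocket middle is at -148.5°, so +4.5° remains. I'll finish the turn and look.

Run:
```python
from h import *
to(97,60); to(102.6,25); 
s=read_state(); print(s['time'],s['ft_force'])
to(97,60); 
p=s['eef_pos']
c=snap('top')
cv2.imwrite('pics/ce.png',cv2.resize(c['image'][120:290,95:265],None,fx=3.5,fy=3.5,interpolation=cv2.INTER_CUBIC))
BO=np.array([555,-239.5]); b=np.radians(-20.5); bx=np.array([np.cos(b),np.sin(b)])
for off in (0,180):
    print([None if (q:=inverse_kinematics([*P,z],yaw(a+off))) is None else np.round(q,2).tolist() for P,z,a in ((pol(OPEN,119),8,22),(BO-80*bx,10,-20.5),(BO-40*bx,8,-20.5))])
```

```text
30.7917 [0.30255331 0.81501774 0.06064689]
[[-0.72, 0.73, 0.53, 2.1, -0.75, 0.51, -0.81], [-0.34, 1.0, 1.0, 2.03, -1.18, 0.87, -0.56], [-0.31, 1.04, 1.0, 1.92, -1.16, 0.92, -0.62]]
[[-0.22, 0.64, -0.16, 2.07, 0.22, 0.44, 1.41], [0.37, 0.67, -0.1, 1.99, 0.13, 0.49, 1.4], [0.38, 0.71, -0.1, 1.89, 0.13, 0.55, 1.4]]
```

View pics/ce.png

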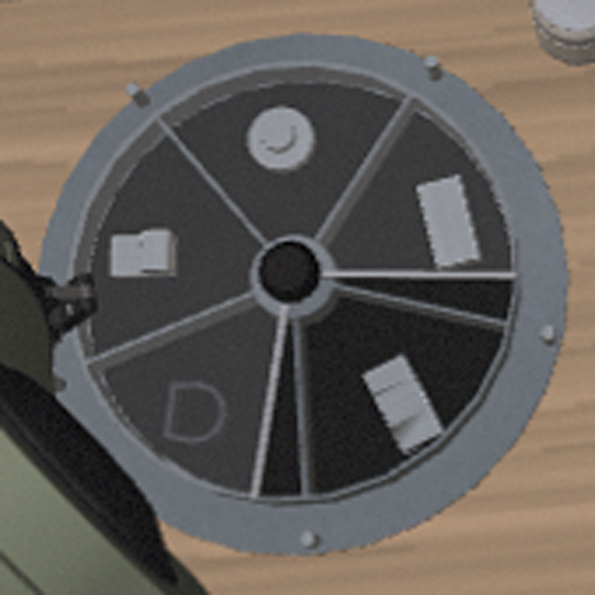

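Pegs now at (134,91), (432,62), (547,332) and (309,537); slide centre about (403,404). I'll correct the remainder and grasp.

Run:
```python
from h import *
c=load('top'); A=lambda p:(np.array(p,float)+.5)/3.5-.5+[95,120]
P=onz(c,A([[134,89],[432,61],[547,331],[309,536]]),66)[:,:2]
an=np.degrees(np.arctan2(*(P-C).T[::-1])); now=(an%72).mean()+36-216; print(an%72,now)
cor=onz(c,A([[362,377],[403,355],[442,431],[404,454]]),46)[:,:2]; m=cor.mean(0); d=cor[:2].mean(0)-cor[2:].mean(0)
be=np.degrees(np.arctan2(d[1],d[0])); dl=OPEN-now
if dl>0.7: to(102.6+dl,20); print('pushed',dl)
else: dl=0
t=np.radians(dl); R=np.array([[np.cos(t),-np.sin(t)],[np.sin(t),np.cos(t)]]); m=C+R@(m-C); be+=dl
print('slide',m,be,'axis->',OPEN+180)
np.save('slide.npy',[*m,be])
e=read_state()['eef_pos']; to(95,60)
e=pol(95,187); movel([*e,95],max_speed=200)
open_gripper()
u=np.array([np.cos(np.radians(be)),np.sin(np.radians(be))]); g=m-4*u
movep([*g,80],yaw(be+180))
print(read_state()['time'],read_state()['finger_gap'])
h=movel([*g,10],max_speed=70,guard=10); s=read_state(); print(h,s['eef_pos'],s['ft_force'],s['time'])
if not h:
    clamp(); s=read_state(); print(s['finger_gap'],s['gripper_force'],s['ft_force'],s['eef_pos'],s['time'])
```

```text
[35.7584135  36.02385613 35.91880672 35.93938186] -144.08988544697826
slide [481.46221881 108.2286078 ] 23.313228352322973 axis-> 36.099999999999994
33.9167 85.49160360596396
False [478.06321311 106.6714835   10.35407918] [-0.00442883  1.00116727  0.21295279] 35.0667
30.168486889782695 58.61105740070343 [-2.2229949  -0.20823317 12.09778901] [477.91481751 106.70278677  10.45455184] 35.6333
```

```bash
cat >> h.py <<'E'
BO=np.array([555,-239.5]); BA=-20.5; bx=np.array([np.cos(np.radians(BA)),np.sin(np.radians(BA))])
E
python3 - <<'E'
from h import *
s=read_state(); p=s['eef_pos']
movel([p[0],p[1],30],max_speed=60); s=read_state(); print(s['finger_gap'],s['ft_force'])
movel([p[0],p[1],95],max_speed=150)
s=read_state(); print(s['finger_gap'],s['gripper_force'],s['time'])
if s['gripper_force']>20 and s['finger_gap']>20:
    t=BO-86*bx
    movep([*t,60],yaw(BA+180))
    s=read_state(); print(s['finger_gap'],s['gripper_force'],s['time'])
    h=movel([*t,4],max_speed=40,guard=6); s=read_state(); print(h,s['eef_pos'],s['ft_force'],s['time'],s['finger_gap'])
E
```

```text
30.06868525445625 [ 0.52564302  0.06988703 -1.73128735]
30.145021553982147 59.52517658472061 36.7
30.118636995617976 59.5701938867569 37.9083
True [ 474.33582564 -209.33946641    6.46417597] [-1.20522138 -0.40296839  7.72744062] 39.1333 30.144157487039614
```

Run:
```python
from h import *
R=yaw(BA+180)
at=lambda x,z:[*(BO+x*bx),z]
open_gripper(); movel(at(-86,60),max_speed=150); clamp()
movel(at(-142,60),max_speed=150); movel(at(-142,9),max_speed=80,guard=8)
s=read_state(); f0=s['ft_force']; print(s['time'],f0,s['eef_pos'])
F=lambda: -(read_state()['ft_force']-f0)[:2]@bx
X=lambda: (read_state()['eef_pos'][:2]-BO)@bx
print(movel(at(-112,9),max_speed=30,guard=15),X(),F())
print(movel(at(-78,9),max_speed=35,guard=15),X(),F(),read_state()['time'])
```

```text
42.3 [ 0.60714603 -0.05752821  0.03526326] [ 422.18239417 -189.8536757     9.20004309]
False -111.8796503814507 0.3265634936969884
False -77.95273385262931 0.8486304993461027 44.575
```

Run:
```python
from h import *
at=lambda x,z:[*(BO+x*bx),z]
f0=np.array([.3,.0,0])
F=lambda: -(read_state()['ft_force']-f0)[:2]@bx
X=lambda: (read_state()['eef_pos'][:2]-BO)@bx
x=-78; log=[]
while x<-54:
    x+=2; h=movel(at(x,9),max_speed=15,guard=28); log.append((x,round(X(),1),round(F(),1)))
    if h or F()>28: break
print(log,read_state()['time'])
```

```text
[(-76, np.float64(-75.9), np.float64(0.3)), (-74, np.float64(-73.9), np.float64(2.8)), (-72, np.float64(-72.6), np.float64(5.7)), (-70, np.float64(-72.3), np.float64(14.2)), (-68, np.float64(-71.2), np.float64(20.3)), (-66, np.float64(-69.8), np.float64(23.7)), (-64, np.float64(-68.2), np.float64(25.8)), (-62, np.float64(-66.5), np.float64(27.1)), (-60, np.float64(-64.8), np.float64(28.4))] 47.125
```

Run:
```python
from h import *
s=read_state(); print(s['ft_force'],s['torque'],s['eef_pos'],s['time'])
by=np.array([-bx[1],bx[0]]); print('lat',s['ft_force'][:2]@by,'y',(s['eef_pos'][:2]-BO)@by)
c=snap('scene'); snap('top')
u=proj(c,[*BO,40])[0].astype(int); print(u)
cv2.imwrite('pics/sf.png',cv2.resize(c['image'][u[1]-50:u[1]+55,u[0]-70:u[0]+70],(800,600),interpolation=cv2.INTER_CUBIC))
```

```text
[-25.77992692  11.40916815  24.40845269] [2.47754203 5.59997949 0.10367686] [ 494.29792096 -216.89702694    8.55738163] 47.125
lat 1.6583298105589923 y -0.08673988071318589
[225 189]
```

View pics/sf.png

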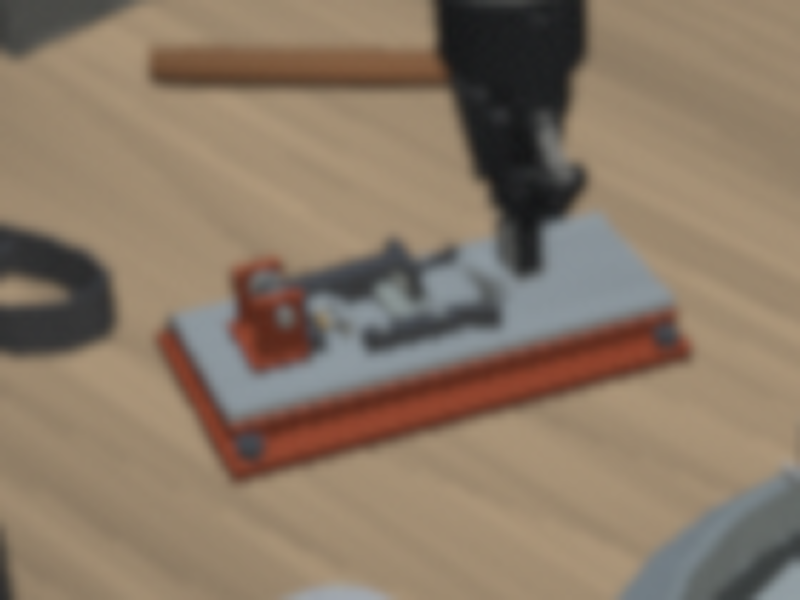

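The picture shows the finger (525,270) behind the slide and the slide square between the rails. Fz is +24 N, so friction at the finger is pressing the tail down. I'll ease off and push again, keeping the vertical force near zero.

Run:
```python
from h import *
at=lambda x,z:[*(BO+x*bx),z]
f0=np.array([.3,.0,0])
def FX():
    s=read_state(); f=s['ft_force']-f0; return -f[:2]@bx,f[2],(s['eef_pos'][:2]-BO)@bx
movel(at(-70,10),max_speed=40); print(FX())
z=10.; x=-67.; log=[]
while x<-50:
    x+=1.5; movel(at(x,z),max_speed=18,guard=30); f,fz,X=FX(); log.append((x,round(z,1),round(X,1),round(f,1),round(fz,1)))
    z=min(max(z+fz/25,8),14)
    if f>32 or X>-57: break
for l in log: print(*l)
print(read_state()['time'])
```

```text
(np.float64(0.03537130649665618), np.float64(-0.1284157041605873), np.float64(-69.4209358402504))
-65.5 10.0 -65.3 0.4 -0.1
-64.0 10.0 -64.7 5.6 1.1
-62.5 10.0 -64.6 12.9 8.3
-61.0 10.4 -63.3 13.2 3.8
-59.5 10.5 -61.3 8.9 -1.0
-58.0 10.5 -59.4 6.7 -0.8
-56.5 10.5 -57.7 5.8 -1.0
-55.0 10.4 -56.0 5.4 -1.7
49.775
```

Over the bevel with 13 N. Now the gentle approach to the stop.

Run:
```python
from h import *
at=lambda x,z:[*(BO+x*bx),z]
f0=np.array([.3,.0,0])
def FX():
    s=read_state(); f=s['ft_force']-f0; return -f[:2]@bx,f[2],(s['eef_pos'][:2]-BO)@bx
z=10.4; x=-55.; log=[]
while x<-32:
    x+=0.8; movel(at(x,z),max_speed=14,guard=20); f,fz,X=FX(); log.append((round(x,1),round(z,1),round(X,1),round(f,1),round(fz,1)))
    z=min(max(z+fz/25,8),14)
    if f>15: break
for l in log: print(*l)
print(read_state()['time'])
```

```text
-54.2 10.4 -54.7 4.8 -1.4
-53.4 10.3 -53.0 -0.0 -0.8
-52.6 10.3 -52.1 0.3 -0.4
-51.8 10.3 -51.6 0.5 0.2
-51.0 10.3 -51.1 1.0 -0.2
-50.2 10.3 -51.0 6.4 2.9
-49.4 10.4 -50.5 7.7 2.9
-48.6 10.5 -49.7 6.1 1.0
-47.8 10.6 -49.0 5.8 0.8
-47.0 10.6 -48.1 6.5 -0.0
-46.2 10.6 -47.3 5.1 0.5
-45.4 10.6 -46.5 5.3 0.3
-44.6 10.6 -45.6 5.4 -0.6
-43.8 10.6 -44.9 6.5 0.3
-43.0 10.6 -44.1 6.6 -0.1
-42.2 10.6 -43.3 5.4 0.1
-41.4 10.6 -42.7 6.2 1.5
-40.6 10.7 -42.7 10.9 3.1
-39.8 10.8 -42.6 15.2 6.2
54.525
```

Run:
```python
from h import *
at=lambda x,z:[*(BO+x*bx),z]
def FX():
    s=read_state(); f=s['ft_force']; return np.round([-f[:2]@bx,f[2],(s['eef_pos'][:2]-BO)@bx],1)
movel(at(-39.1,10.9),max_speed=14,guard=15); wait(.3); print(FX())
movel(at(-60,10.9),max_speed=60); movel(at(-75,130),max_speed=200)
wait(.2); c=snap('scene')
for t in range(-48,25,6):   # height profile left of/along slide centre line
    uv=np.round(proj(c,[[*(BO+t*bx+w*np.array([-bx[1],bx[0]])),42] for w in (-6,0,6)])).astype(int); print(t,np.round(byrange(c,uv)[:,2],0),end=' ')
print(read_state()['time']); finish_job()
```

```text
[ 17.8   7.9 -42.6]
-48 [29. 29. 31.] -42 [31. 28. 30.] -36 [28. 31. 30.] -30 [42. 46. 45.] -24 [46. 46. 44.] -18 [44. 42. 44.] -12 [58. 37. 41.] -6 [58. 54. 48.] 0 [47. 50. 50.] 6 [40. 39. 38.] 12 [39. 44. 39.] 18 [42. 42. 42.] 24 [40. 41. 40.] 56.575
the job is handed in; nothing more can be done
```

The slide is home: it bears on the stop at about 12 N (17.8 N push less about 6 N sliding friction), the roller was felt dropping into the groove, and the job was handed in at 56.6 s; my first tray push passed above the pegs without moving the tray.

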